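# Sweep the loose brass studs into the green pan

## Task

Three domed brass studs lie loose on the bench: sweep all three along the bench with your fingers through the open side of the green three-sided pan, until each lies flat and wholly inside it. Only push them - never pick one up off the bench - and leave the other things standing where they are.

Things in the scene. Friction and masses are not known exactly. Their poses are not given: they have to be found in the camera images.
- sweep_pan: green pan screwed to the bench: three walls 27 mm high, 4 mm thick, one side open, floor flush with the bench (z = 0), no lip. Origin: middle of the floor. Its y axis points from the opening (y = -60 mm) to the back wall (inner face y = +60 mm); side walls' inner faces at x = -95 and +95 mm. Two wings flare from the opening to x = +-113 mm at y = -85 mm; screw lugs outside reach x = +-116 mm
- stud_a: solid brass domed bag foot (a round stud, one of three alike): 30 mm across, 14 mm tall, with a straight upright rim up to 8 mm and a low dome above; 50 g, slides on the bench. Origin at the centre of its flat underside, z up
- stud_b: solid brass domed bag foot (a round stud, one of three alike): 30 mm across, 14 mm tall, with a straight upright rim up to 8 mm and a low dome above; 50 g, slides on the bench. Origin at the centre of its flat underside, z up
- stud_c: solid brass domed bag foot (a round stud, one of three alike): 30 mm across, 14 mm tall, with a straight upright rim up to 8 mm and a low dome above; 50 g, slides on the bench. Origin at the centre of its flat underside, z up
- tan_spool: bystander: small spool of tan thread standing upright on the bench, 35 mm across, 40 mm tall, 35 g; origin under its centre
- snap_anvil: bystander: round steel anvil lying flat on the bench, 43 mm across, 18 mm tall, 160 g; origin under its centre
- tape_roll: bystander: roll of brown paper tape lying flat, 77 mm across, 19 mm tall; origin under its centre
There are look-alikes about, which are no part of the job. What is shaped like the stud_b but pink is not meant. Leave any pink look-alike of the stud_a alone.

How it is judged (in metres and radians):
At the end, for the whole second after the job is handed in: Each stud lies flat (within 0.15 rad) on the floor at rest, its centre within the walls of the pan and at least 13 mm past the line of the opening (so wholly inside, to 2 mm) (y of stud_a in the frame of sweep_pan between -0.047 and 0.06 m and x of stud_a in the frame of sweep_pan between -0.095 and 0.095 m and height (world z) of each of stud_a, stud_b, stud_c below 0.006 m and angle between each of stud_a, stud_b, stud_c's own z axis and vertical below 0.15 rad and linear speed of each of stud_a, stud_b, stud_c below 0.01 m/s and y of stud_b in the frame of sweep_pan between -0.047 and 0.06 m and x of stud_b in the frame of sweep_pan between -0.095 and 0.095 m and y of stud_c in the frame of sweep_pan between -0.047 and 0.06 m and x of stud_c in the frame of sweep_pan between -0.095 and 0.095 m); the robot touches nothing.
It fails at once if a stud is lifted off the bench (its underside centre more than 8 mm up) (height (world z) of any of stud_a, stud_b, stud_c above 0.008 m).
It fails at once if the spool, the anvil or the tape roll is moved more than 15 mm (distance of any of tan_spool, snap_anvil, tape_roll from where it was at the start of the episode above 0.015 m).
It also fails if it takes over 61 s, if anything falls off the work surface, if the arm or the gripper's body presses on something with over 40 N, if the wrist force passes 120 N, or if a joint passes its speed limit or range.

## Robot

A 6-joint arm with a two-finger parallel gripper is mounted at the origin on a cart in front of the work surface, level with it; the furniture and walls round the work are solid. World frame = base frame: x ahead of the robot, y to its left, z up, the work surface at z = 0. Lengths are in mm, angles in rad, forces in N, time in s.
With the tool pointing down it reaches from about 400 to 925 mm from the base axis. Payload 12.5 kg.
Tool frame: the origin (TCP) lies at the very end of the fingers, on their centre line; the grasp point (between the pads) lies 19 mm behind it; z points along the fingers, y is the line along which they close (so a half turn about z gives the same grasp; the last joint's range is limited). The gripper opens to 95 mm and grips with 3 to 60 N. Pads are 20 mm wide; open, the fingers measure 119 mm over their backs; the gripper's body (75 mm by 180 mm) begins 59 mm behind the grasp point.
Start: joints at [1.215, 0.491, 1.559, -0, 1.092, -0.106], TCP at [154.488, 605.624, 214.661] pointing down, gripper open.
Joint ranges: [-3.1, 3.1], [-0.84, 2.19], [0.05, 2.79], [-1.13, 4.28], [0.06, 2.93], [-2.69, 2.69]. Speed limits (rad/s): [2.22, 2.22, 2.79, 3.14, 3.14, 3.14].

## Interface

Orientations are given as [roll, pitch, yaw] about the fixed x, y, z axes, in that order (R = Rz(yaw) Ry(pitch) Rx(roll)).
In Python, from cell import state, imaging, env, spot_in, mark_of gives the robot as it stands. The module is installed in compiled form; this text tells all that it offers.
- The arm moves only by the tool step_arm, never from a script. Its argument "increments" is a list of rows, each an object with "slide": the shift along the tool's x, y, z in m, a list of three; "roll": the turn about the tool's z in rad. A call has 1 to 5 rows; each row is the pose to reach, as a shift and turn from the pose commanded when the call began, along the tool's axes at that moment; what a row does not reach only later rows make up. A row lasts 1/8 s, in which the tool goes at most 62.5 mm and 10.7 degrees, less where a joint would pass 70% of its speed; a pose out of reach is approached as far as the arm can. A call with a gripper value outside its range is refused whole. "fingers" is the opening, from 0 (shut) to 1 (fully open), set as the call begins (left out, the last holds). The fingers move at their own pace and stop on an object; the grip force is fixed at half the most. Time passes only in rows, so rows that repeat a pose let the fingers close. It gives the time, the measured TCP pose, the force, the opening and the grip force at its end, in the units of the state.
- state(): the state, without advancing time (a new reading comes with each control period).
- imaging.read_camera(name): name is "side" or "top"; returns a dict with "color" (480x640x3 uint8, red, green, blue), "z_map" (480x640 float32, mm along the optical axis (not along the pixel's ray), 0 where there is no reading), "intrinsics" (3x3 intrinsics, pixels), "camera_from_world" (4x4, takes a point from world to camera coordinates). Camera axes: x right, y up, looking along -z (the intrinsics and any distortion apply to the point x, -y, -z); pixel columns grow to the right and rows downward; lengths in mm; the calibration is good to about 2 mm. A picture is of the moment at which its call begins.
- env.job_done(): hands the job in; it is judged then, once.
Trained networks look in the newest picture that a camera, given by its name, has taken for a name from the list of things; names that differ only in an ending like _2 or _b are one class to them, and where a whole thing is asked for, a point or a joint stands for the part that bears it (a point fixed in the world has none). Each returns a list of dicts, best first, with "confidence" (0 to 1); they miss things now and then, are a little off and sometimes report something else, mostly with a low value. They report only what shows in the picture. A call takes as long as a camera call. They do not tell look-alikes from the thing itself.
- spot_in(camera, target): "bbox" ([left, top, right, bottom] in pixels, round what is visible of it).
- mark_of(camera, target): "uv" ([column, row] in pixels: a listed point, or the origin of a listed thing).
The state is a dict: "t": time; "joints": joint angles; "qvel": joint speeds; "tau": joint torques, N m; "eef_pos": TCP position; "tcp_rot": TCP orientation; "ft_force": force on the tool from outside, world axes, zero at the start; "moment": the same for the moment, N m; "opening": opening from 0.0 (shut) to 1.0 (fully open); "grip_force": force on a finger pad.
Only numpy, scipy, OpenCV 4.12 (cv2) and the standard library are available. Lean on these libraries where they do the work, as an engineer would, in place of code of your own. Each camera call takes 0.05 s, during which the arm holds its last target. There are 200 camera calls.

## Working session

There is one attempt and no reset: what is moved stays moved. The work goes in short steps, Python scripts to look and compute and a tool call to move; the robot and the scene stay as the last step left them, time stands still between calls to the robot, and variables do not carry over. Pictures are saved under pics/ and viewed, at most 10 in all, crops included, and the job is handed in when it is done.

Besides the shell and the picture viewer there is one more tool, called as name(argument=value, ...), one argument or row to a line, values as JSON. step_arm: Moves the arm, as the interface text tells. Its arguments: {"type":"object","properties":{"increments":{"type":"array"},"fingers":{"type":"number"}},"required":["increments"]}

```bash
mkdir -p pics; cat > h.py <<'E'
import numpy as np,cv2
from cell import state,imaging,env,spot_in,mark_of
def world(c,u,v,z=None):
    K=np.array(c["intrinsics"]);T=np.linalg.inv(np.array(c["camera_from_world"]))
    d=np.array([(u-K[0,2])/K[0,0],-(v-K[1,2])/K[1,1],-1.])
    if z is None: return (T@np.r_[d*c["z_map"][int(v),int(u)],1])[:3]
    r=T[:3,:3]@d; return T[:3,3]+r*(z-T[2,3])/r[2]
E
python3 - <<'E'
from h import *
s=state();print(s['t'],s['eef_pos'],s['tcp_rot'])
for n in("top","side"):
    c=imaging.read_camera(n);cv2.imwrite(f"pics/{n}0.png",c["color"][...,::-1])
    print(n,np.linalg.inv(c["camera_from_world"])[:3,3].round())
    for t in("stud_a","sweep_pan","tan_spool","snap_anvil","tape_roll"):
        for r in mark_of(n,t):
            print(t,round(r["confidence"],2),np.round(r["uv"]),world(c,*r["uv"],0).round(),world(c,*r["uv"]).round())
E
```

```text
0.0 [154.39507558 605.35698125 214.05282461] [-3.14043576e+00 -1.16565835e-04  2.89178339e+00]
top [ 264.   88. 1190.]
stud_a 0.67 [430. 256.] [ 509. -185.    0.] [ 506. -182.   12.]
stud_a 0.64 [390. 315.] [362. -92.   0.] [361. -91.  10.]
stud_a 0.59 [405. 281.] [ 444. -125.    0.] [ 442. -123.   14.]
stud_a 0.55 [408. 234.] [ 561. -129.    0.] [ 559. -127.    8.]
stud_a 0.47 [393. 200.] [645. -90.   0.] [642. -89.   8.]
sweep_pan 0.96 [291. 231.] [551. 157.   0.] [552. 157.  -2.]
sweep_pan 0.22 [463. 226.] [ 588. -263.    0.] [ 583. -258.   18.]
snap_anvil 0.73 [462. 224.] [ 594. -262.    0.] [ 591. -258.   12.]
snap_anvil 0.37 [393. 201.] [643. -91.   0.] [639. -89.  13.]
tape_roll 0.92 [183. 280.] [415. 405.   0.] [415. 405.  -1.]
side [ 217. -922.  636.]
stud_a 0.68 [309. 309.] [ 443. -124.    0.] [ 439. -140.   12.]
stud_a 0.66 [256. 303.] [352. -83.   0.] [350. -99.  12.]
stud_a 0.63 [401. 284.] [640. -91.   0.] [636. -99.   6.]
stud_a 0.62 [376. 302.] [ 572. -133.    0.] [ 567. -144.    9.]
stud_a 0.62 [354. 321.] [ 512. -178.    0.] [ 507. -191.   11.]
sweep_pan 0.57 [321. 230.] [549. 154.   0.] [550. 158.  -2.]
tan_spool 0.85 [359. 352.] [ 494. -256.    0.] [ 486. -275.   19.]
snap_anvil 0.9 [413. 349.] [ 585. -273.    0.] [ 575. -290.   17.]
tape_roll 0.6 [244. 189.] [413. 412.   0.] [409. 381.  15.]
```

View pics/top0.png

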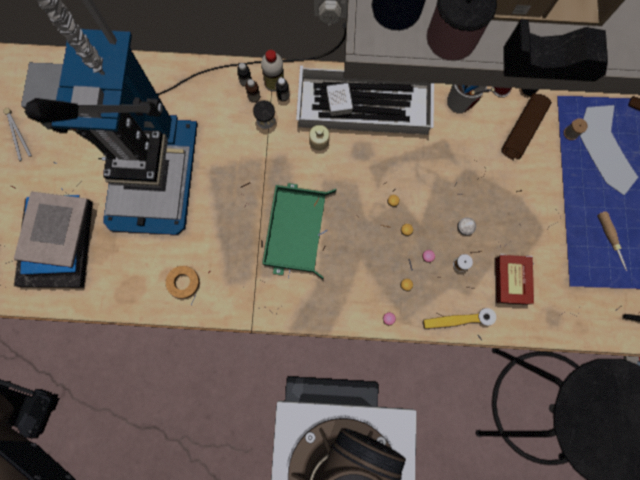

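View pics/side0.png

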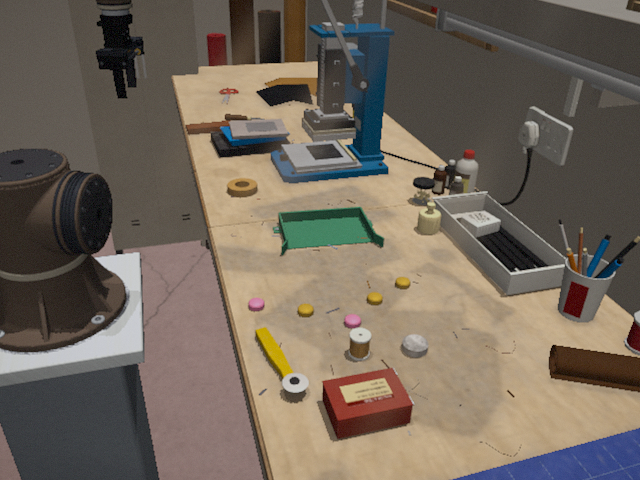

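Top view: brass studs at (393,201), (407,230) and (406,285), pink look-alikes at (429,256) and (390,318). The pan is at (293,230) and opens to the right (-y). Spool, anvil and tape roll are at (464,262), (467,227) and (183,281), and the side view agrees. I'll take the three brass ones.

```bash
python3 - <<'E'
from h import *
for n in("top","side"):
    c=imaging.read_camera(n);hsv=cv2.cvtColor(c["color"],cv2.COLOR_RGB2HSV)
    for nm,lo,hi in(("brass",(15,150,90),(28,255,255)),("pink",(150,60,100),(179,255,255)),("green",(60,100,40),(85,255,255))):
        m=cv2.inRange(hsv,lo,hi);N,L,S,C=cv2.connectedComponentsWithStats(m)
        for i in range(1,N):
            if 30<S[i,4] and (nm!="green" or S[i,4]>1000):
                w=world(c,*C[i],7).round(1)
                if 300<w[0]<900 and abs(w[1])<300: print(n,nm,S[i],C[i].round(1),w)
        if nm=="green":
            ys,xs=np.where(m>0);P=np.array([world(c,u,v) for u,v in zip(xs,ys)])
            k=(abs(P[:,0]-550)<160)&(abs(P[:,1]-155)<140)
            for a,b in((-8,4),(22,32)):
                Q=P[k&(P[:,2]>a)&(P[:,2]<b)][:,:2].astype(np.float32)
                if len(Q)>20: print(n,"z",a,b,len(Q),cv2.minAreaRect(Q),cv2.boxPoints(cv2.minAreaRect(Q)).round().tolist())
    if n=="top": cv2.imwrite("pics/crop.png",cv2.resize(c["color"][170:330,250:480,::-1],None,fx=3.4,fy=3.4,interpolation=cv2.INTER_CUBIC))
E
```

```text
top brass [388 196  11  10  83] [393.1 200.4] [641.5 -89.7   7. ]
top brass [402 225  10  10  81] [406.6 229.5] [ 569.8 -124.6    7. ]
top brass [401 279  11  11  87] [406.4 284.4] [ 435.2 -127.3    7. ]
top brass [424 314  56  14 465] [450.  320.7] [ 355.7 -231.4    7. ]
top pink [423 250  12  12 120] [428.4 255.5] [ 508.6 -178.6    7. ]
top pink [383 312  13  13 122] [388.9 318.3] [352.7 -88.    7. ]
top green [ 264  184   70   90 3865] [293.5 229.7] [552.5 150.    7. ]
top z -8 4 3436 ((556.3807373046875, 147.84747314453125), (118.2019271850586, 225.94044494628906), 85.16919708251953) [[439.0, 98.0], [664.0, 79.0], [674.0, 197.0], [449.0, 216.0]]
top z 22 32 178 ((548.4716186523438, 141.11334228515625), (137.12484741210938, 208.2455596923828), 86.36687469482422) [[440.0, 79.0], [648.0, 66.0], [657.0, 203.0], [449.0, 216.0]]
side brass [396 277  14  12 131] [402.5 282.4] [641.1 -95.3   7. ]
side brass [367 292  15  13 142] [374.6 298.1] [ 569.2 -130.4    7. ]
side brass [298 304  15  13 160] [305.2 309.9] [ 434. -133.    7.]
side brass [256 327  37  50 719] [273.4 351.8] [ 354.9 -228.2    7. ]
side brass [353 344  15  14 112] [359.7 349.8] [ 493.6 -259.2    7. ]
side pink [249 298  15  13 168] [255.9 304. ] [351.1 -93.8   7. ]
side pink [344 314  17  14 192] [352.3 320.6] [ 506.8 -183.4    7. ]
side green [ 281  207  102   48 3053] [327.2 228.3] [560.  146.4   7. ]
side z -8 4 2197 ((552.9400024414062, 136.45509338378906), (147.41871643066406, 227.6007080078125), 85.75981903076172) [[434.0, 71.0], [661.0, 55.0], [672.0, 202.0], [445.0, 218.0]]
side z 22 32 229 ((549.2539672851562, 134.6321258544922), (148.4765625, 217.43807983398438), 86.91708374023438) [[437.0, 66.0], [654.0, 55.0], [662.0, 203.0], [445.0, 215.0]]
```

View pics/crop.png

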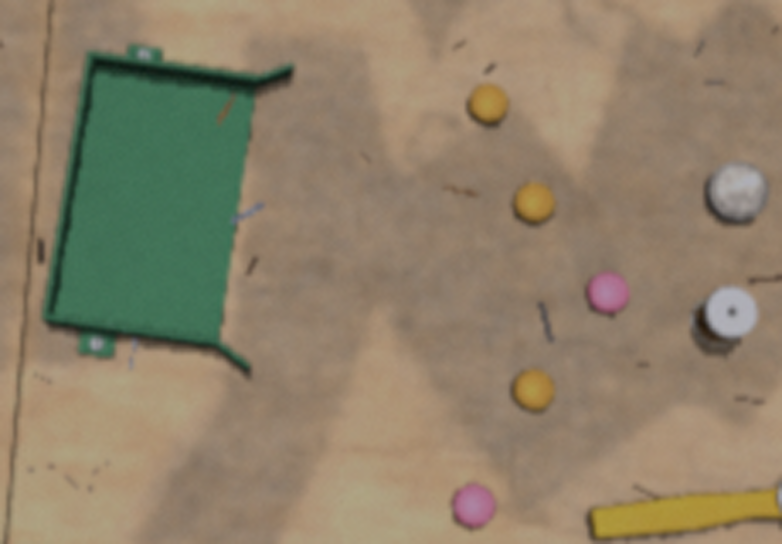

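Candidates: brass studs A (393,200), B (407,230) and C (406,284), against pink at (428,256) and (389,318). The crop confirms that the three brass ones are the domed studs and that the pan opens towards -y. World positions are A (641,-92), B (570,-127) and C (434,-130), with the pan at (552,154) and yaw of about -4.5°. I'll push each stud in the notch between slightly open fingers.

step_arm(
  increments=[
    {"slide":[-0.04,-0.035,0.0],"roll":0.1},
    {"slide":[-0.085,-0.075,0.0],"roll":0.25},
    {"slide":[-0.13,-0.115,0.0],"roll":0.4},
    {"slide":[-0.175,-0.155,0.0],"roll":0.55},
    {"slide":[-0.22,-0.195,0.0],"roll":0.7},
  ],
  fingers=0.2,
)

```text
t: 1.32
eef_pos: [320.3, 360.7, 214.9]
tcp_rot: [3.141, -0.0, 2.187]
ft_force: [0.8, 0.6, -0.6]
opening: 0.53
grip_force: 0.0
```

step_arm(
  increments=[
    {"slide":[-0.055,-0.002,0.0],"roll":0.08},
    {"slide":[-0.11,-0.004,0.02],"roll":0.16},
    {"slide":[-0.165,-0.006,0.04],"roll":0.24},
    {"slide":[-0.22,-0.008,0.06],"roll":0.32},
    {"slide":[-0.275,-0.01,0.08],"roll":0.4},
  ],
  fingers=0.2,
)

```text
t: 1.95
eef_pos: [472.3, 131.2, 134.3]
tcp_rot: [3.141, -0.0, 1.789]
ft_force: [1.6, 0.9, 1.1]
opening: 0.201
grip_force: 0.0
```

step_arm(
  increments=[
    {"slide":[-0.057,0.022,0.0],"roll":0},
    {"slide":[-0.114,0.044,0.01],"roll":0},
    {"slide":[-0.171,0.067,0.03],"roll":0},
    {"slide":[-0.228,0.09,0.05],"roll":0},
    {"slide":[-0.285,0.112,0.06],"roll":0},
  ],
)

```text
t: 2.58
eef_pos: [641.8, -119.4, 74.2]
tcp_rot: [-3.141, -0.001, 1.792]
ft_force: [-0.1, 1.1, 0.5]
opening: 0.2
grip_force: 0.0
```

step_arm(
  increments=[
    {"slide":[-0.007,0.003,0.03],"roll":0},
    {"slide":[-0.007,0.003,0.055],"roll":0},
    {"slide":[-0.007,0.003,0.065],"roll":0},
    {"slide":[-0.007,0.003,0.07],"roll":0},
    {"slide":[-0.007,0.003,0.07],"roll":0},
  ],
)

```text
t: 3.2
eef_pos: [645.8, -123.7, 5.8]
tcp_rot: [3.141, 0.0, 1.792]
ft_force: [-0.1, -0.1, 0.7]
opening: 0.201
grip_force: 0.0
```

step_arm(
  increments=[
    {"slide":[0.01,0.002,0.002],"roll":0},
    {"slide":[0.022,0.002,0.002],"roll":0},
    {"slide":[0.036,0.002,0.002],"roll":0},
    {"slide":[0.055,0.002,0.002],"roll":0},
    {"slide":[0.075,0.002,0.002],"roll":0},
  ],
)

```text
t: 3.82
eef_pos: [630.7, -48.8, 3.4]
tcp_rot: [3.141, -0.0, 1.792]
ft_force: [1.1, -1.3, 0.8]
opening: 0.203
grip_force: 0.4
```

```bash
cat > studs.py <<'E'
from h import *
s=state();print(s['t'],s['eef_pos'].round(1),round(s['tcp_rot'][2],3))
for n in("top","side"):
    c=imaging.read_camera(n);cv2.imwrite(f"pics/{n}_{s['t']:.1f}.png",c["color"][...,::-1])
    m=cv2.inRange(cv2.cvtColor(c["color"],cv2.COLOR_RGB2HSV),(15,150,70),(28,255,255));N,L,S,C=cv2.connectedComponentsWithStats(m)
    for i in range(1,N):
        w=world(c,*C[i],7)
        if S[i,4]>15 and w[0]>400 and w[0]<700 and -150<w[1]<230:
            p=w[:2]-[552,154];a=-0.078;print(n,S[i,4],w.round(),"pan",(p@[[np.cos(a),-np.sin(a)],[np.sin(a),np.cos(a)]]).round())
E
python3 studs.py
```

```text
3.825 [630.7 -48.8   3.4] 1.792
top 46 [ 431. -126.    7.] pan [ -99. -289.]
side 29 [613. -26.   7.] pan [  75. -174.]
side 162 [ 569. -130.    7.] pan [  39. -281.]
side 167 [ 434. -133.    7.] pan [ -96. -296.]
```

step_arm(
  increments=[
    {"slide":[0.02,0.0,0.0],"roll":0},
    {"slide":[0.042,0.001,0.0],"roll":0},
    {"slide":[0.064,0.002,0.0],"roll":0},
    {"slide":[0.086,0.003,0.0],"roll":0},
    {"slide":[0.108,0.004,0.0],"roll":0},
  ],
)

```text
t: 4.55
eef_pos: [610.9, 57.6, 3.2]
tcp_rot: [-3.142, -0.0, 1.792]
ft_force: [-0.5, -0.8, 0.4]
opening: 0.203
grip_force: 0.2
```

step_arm(
  increments=[
    {"slide":[0.022,0.0,0.0],"roll":0},
    {"slide":[0.044,0.001,0.0],"roll":0},
    {"slide":[0.064,0.002,0.0],"roll":0},
    {"slide":[0.078,0.002,0.0],"roll":0},
    {"slide":[0.086,0.002,0.0],"roll":0},
  ],
)

```text
t: 5.18
eef_pos: [594.2, 141.2, 3.2]
tcp_rot: [3.142, -0.0, 1.792]
ft_force: [-0.5, -0.6, -0.2]
opening: 0.199
grip_force: 0.2
```

step_arm(
  increments=[
    {"slide":[0.0,0.0,0.0],"roll":0},
    {"slide":[-0.015,0.0,0.0],"roll":0},
    {"slide":[-0.025,0.0,-0.03],"roll":0},
    {"slide":[-0.05,0.0,-0.06],"roll":0.05},
    {"slide":[-0.1,0.0,-0.06],"roll":0.1},
  ],
)

```text
t: 5.8
eef_pos: [617.6, 41.4, 65.6]
tcp_rot: [3.138, 0.001, 1.691]
ft_force: [0.9, 0.4, -0.4]
opening: 0.2
grip_force: 0.0
```

```bash
python3 studs.py
```

```text
5.8 [617.6  41.4  65.6] 1.691
side 88 [587. 161.   7.] pan [34.  9.]
side 152 [ 568. -131.    7.] pan [  38. -283.]
side 165 [ 434. -133.    7.] pan [ -96. -296.]
```

step_arm(
  increments=[
    {"slide":[-0.05,-0.017,0.0],"roll":0.03},
    {"slide":[-0.1,-0.034,0.0],"roll":0.03},
    {"slide":[-0.15,-0.051,0.0],"roll":0.03},
    {"slide":[-0.2,-0.069,0.0],"roll":0.03},
    {"slide":[-0.2,-0.069,0.03],"roll":0.03},
  ],
)

```text
t: 6.52
eef_pos: [572.0, -168.8, 34.3]
tcp_rot: [3.138, 0.002, 1.657]
ft_force: [-1.4, 0.8, -0.4]
opening: 0.202
grip_force: 0.0
```

step_arm(
  increments=[
    {"slide":[0,0,0.02],"roll":0},
    {"slide":[0,0,0.028],"roll":0},
    {"slide":[0,0,0.032],"roll":0},
    {"slide":[0,0,0.032],"roll":0},
  ],
)

```text
t: 7.02
eef_pos: [572.1, -164.1, 1.5]
tcp_rot: [3.141, 0.0, 1.662]
ft_force: [0.6, -0.3, -0.4]
opening: 0.203
grip_force: 0.0
```

step_arm(
  increments=[
    {"slide":[0.01,0,-0.002],"roll":0},
    {"slide":[0.022,0,-0.002],"roll":0},
    {"slide":[0.036,0,-0.002],"roll":0},
    {"slide":[0.055,0,-0.002],"roll":0},
    {"slide":[0.075,0,-0.002],"roll":0},
  ],
)

```text
t: 7.65
eef_pos: [565.0, -87.9, 3.3]
tcp_rot: [3.141, -0.0, 1.662]
ft_force: [0.2, -0.8, 0.3]
opening: 0.199
grip_force: 0.6
```

step_arm(
  increments=[
    {"slide":[0.022,0,0],"roll":0},
    {"slide":[0.045,0,0],"roll":0},
    {"slide":[0.068,0,0],"roll":0},
    {"slide":[0.091,0,0],"roll":0},
    {"slide":[0.114,0,0],"roll":0},
  ],
)

```text
t: 8.28
eef_pos: [554.4, 25.9, 3.2]
tcp_rot: [-3.141, -0.0, 1.662]
ft_force: [-0.1, -2.0, -0.3]
opening: 0.2
grip_force: 0.6
```

step_arm(
  increments=[
    {"slide":[0.023,0,0],"roll":0},
    {"slide":[0.046,0,0],"roll":0},
    {"slide":[0.069,0,0],"roll":0},
    {"slide":[0.09,0,0],"roll":0},
    {"slide":[0.105,0,0],"roll":0},
  ],
)

```text
t: 8.9
eef_pos: [544.7, 130.3, 3.2]
tcp_rot: [-3.141, -0.0, 1.663]
ft_force: [-0.3, -0.0, 1.0]
opening: 0.2
grip_force: 0.6
```

step_arm(
  increments=[
    {"slide":[0.008,0,0],"roll":0},
    {"slide":[0.008,0,0],"roll":0},
    {"slide":[-0.01,0,0],"roll":0},
    {"slide":[-0.02,0,-0.03],"roll":0.05},
    {"slide":[-0.05,0,-0.06],"roll":0.1},
  ],
)

```text
t: 9.52
eef_pos: [549.6, 77.3, 63.7]
tcp_rot: [-3.141, -0.0, 1.56]
ft_force: [0.1, -1.0, -0.1]
opening: 0.199
grip_force: 0.0
```

```bash
python3 studs.py
```

```text
9.525 [549.6  77.3  63.7] 1.56
side 83 [586. 160.   7.] pan [34.  9.]
side 87 [540. 157.   7.] pan [-12.   2.]
side 166 [ 434. -133.    7.] pan [ -96. -296.]
```

step_arm(
  increments=[
    {"slide":[-0.049,-0.024,0.0],"roll":0.05},
    {"slide":[-0.098,-0.048,0.0],"roll":0.1},
    {"slide":[-0.147,-0.072,0.0],"roll":0.15},
    {"slide":[-0.196,-0.097,0.0],"roll":0.2},
    {"slide":[-0.245,-0.121,0.0],"roll":0.22},
  ],
)

```text
t: 10.25
eef_pos: [425.1, -166.8, 62.7]
tcp_rot: [-3.141, -0.0, 1.341]
ft_force: [0.6, -0.6, 0.2]
opening: 0.202
grip_force: 0.0
```

step_arm(
  increments=[
    {"slide":[0,0,0.03],"roll":0},
    {"slide":[0,0,0.05],"roll":0},
    {"slide":[0,0,0.058],"roll":0},
    {"slide":[0,0,0.06],"roll":0},
    {"slide":[0,0,0.06],"roll":0},
  ],
)

```text
t: 10.88
eef_pos: [426.7, -165.0, 3.5]
tcp_rot: [3.141, -0.0, 1.342]
ft_force: [-0.7, 1.0, -0.0]
opening: 0.2
grip_force: 0.0
```

step_arm(
  increments=[
    {"slide":[0.01,0,0],"roll":0},
    {"slide":[0.022,0,0],"roll":0},
    {"slide":[0.036,0,0],"roll":0},
    {"slide":[0.055,0,0],"roll":0},
    {"slide":[0.075,0,0],"roll":0},
  ],
)

```text
t: 11.5
eef_pos: [443.9, -90.6, 3.4]
tcp_rot: [3.141, -0.0, 1.342]
ft_force: [-0.6, -0.3, 0.8]
opening: 0.2
grip_force: 0.4
```

step_arm(
  increments=[
    {"slide":[0.022,0,0],"roll":0},
    {"slide":[0.045,0,0],"roll":0},
    {"slide":[0.068,0,0],"roll":0},
    {"slide":[0.091,0,0],"roll":0},
    {"slide":[0.114,0,0],"roll":0},
  ],
)

```text
t: 12.12
eef_pos: [469.5, 20.7, 3.3]
tcp_rot: [3.142, -0.0, 1.343]
ft_force: [0.4, -1.1, 1.6]
opening: 0.201
grip_force: 0.3
```

step_arm(
  increments=[
    {"slide":[0.023,0,0],"roll":0},
    {"slide":[0.046,0,0],"roll":0},
    {"slide":[0.069,0,0],"roll":0},
    {"slide":[0.09,0,0],"roll":0},
    {"slide":[0.105,0,0],"roll":0},
  ],
)

```text
t: 12.75
eef_pos: [493.1, 122.9, 3.3]
tcp_rot: [3.142, -0.0, 1.343]
ft_force: [-0.2, -0.6, 1.5]
opening: 0.202
grip_force: 0.4
```

step_arm(
  increments=[
    {"slide":[0.004,0,0],"roll":0},
    {"slide":[0.004,0,0],"roll":0},
    {"slide":[-0.012,0,0],"roll":0},
    {"slide":[-0.03,0,-0.03],"roll":0},
    {"slide":[-0.08,0,-0.06],"roll":0},
  ],
)

```text
t: 13.38
eef_pos: [474.7, 42.2, 63.6]
tcp_rot: [-3.141, 0.0, 1.343]
ft_force: [0.6, 0.0, 0.0]
opening: 0.201
grip_force: 0.0
```

step_arm(
  increments=[
    {"slide":[-0.05,0,-0.02],"roll":0},
    {"slide":[-0.1,0,-0.04],"roll":0},
    {"slide":[-0.15,0,-0.06],"roll":0},
    {"slide":[-0.2,0,-0.08],"roll":0},
    {"slide":[-0.2,0,-0.1],"roll":0},
  ],
)

```text
t: 14.0
eef_pos: [428.0, -155.0, 163.7]
tcp_rot: [-3.142, 0.0, 1.336]
ft_force: [-0.2, 0.1, -0.6]
opening: 0.198
grip_force: 0.0
```

```bash
python3 studs.py; cp $(ls -t pics/side_*|head -1) pics/end.png
```

```text
14.0 [ 428.  -155.   163.7] 1.336
top 79 [588. 165.   7.] pan [35. 14.]
top 77 [541. 162.   7.] pan [-11.   7.]
top 81 [498. 149.   7.] pan [-53.  -9.]
side 85 [586. 160.   7.] pan [34.  9.]
side 42 [546. 155.   7.] pan [-6.  1.]
side 54 [502. 144.   7.] pan [-49. -14.]
```

View pics/end.png

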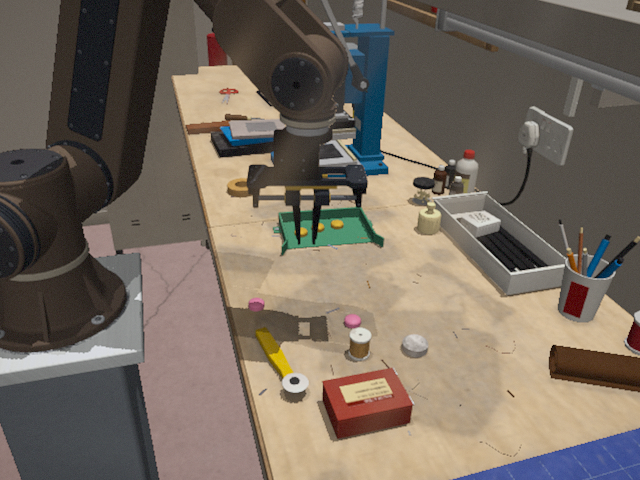

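The final side view shows all three brass studs inside the pan, at about (301,231), (320,228) and (337,224). The bystanders and pink look-alikes haven't moved, and the arm is clear of everything.

```bash
python3 -c "
from cell import env;print(env.job_done())"
```

```text
the job is handed in; nothing more can be done
None
```

I pushed all three brass studs into the green pan and handed the job in at about 14 s; both cameras put each stud wholly inside, with the bystanders and pink look-alikes undisturbed in the final picture, but the judge returned no verdict.

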